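# Roll the dose tube onto the labelling line

### The job

With the fingertips and without gripping or lifting anything, push the top of the longer of the two metal coffee-dose tubes on the black labelling mat sideways so that it rolls onto the white line, and leave it at rest lying along the line, centred over it, with both ends of the line showing. Leave the short tube, the label roll, the marker pen and the tamper where they are.

Things in the scene. Friction and masses are not known exactly. Their poses are not given: they have to be found in the camera images.
- line (a point): Middle of the white line on the labelling mat, on the mat's upper face. The line runs along this point's x axis, 180 mm long and 4 mm wide, with a 24 mm cross tick near each end; z is up.
- mat: Black rubber mat fixed on the table, turned by up to 20 degrees; origin under its centre, axes as the line's. 200 mm along the line (x), 270 mm across it (y), 4 mm thick; a 6 mm wide rim rises 4 mm above the mat along the outer edges at y = +/-132 mm. It resists rolling: a tube let go when moving slowly stops within a few mm.
- long_tube: Smooth aluminium cylinder with a black cap, 125 mm long, 40 mm thick, 0.1 to 0.2 kg, within 5 degrees of parallel to the line, its axis 45 to 70 mm to either side of it. Origin on its axis at mid-length, 20 mm above the mat; x runs along it to the cap; y, z turn as it rolls (z up at first). A finger lightly on its top rolls it half as far as the finger moves; one wedged against its upper side can jam it.
- short_tube: The shorter tube, same diameter (40 mm), 80 mm long, lying on the other side of the line, 45 to 70 mm from it. Origin and axes as for the long tube. Leave alone.
- label_roll: White roll of labels, 40 mm across and 26 mm high, standing on the table beyond the mat. Origin under its centre. Leave alone.
- marker: Black felt pen, 133 mm long and 14 mm thick, lying on the table beyond the mat. Origin under its middle, x along it. Leave alone.
- tamper: Coffee tamper, 58 mm across and 94 mm high, standing on the table to the left of the mat. Origin under its centre. Leave alone.
Not all that is in view belongs to the job. Leave any orange or yellow look-alike of the long_tube alone.

How it is judged (in metres and radians):
On the way:
1. the long tube turns about its own axis: it is rolled, not slid (angle between long_tube's own z axis and vertical above 1.3 rad), for 0.05 s.
At the end, for the whole second after the job is handed in: The long tube lies at rest on the mat, its centre within 10 mm of the line sideways and 27 mm of its middle lengthwise, its axis within 0.20 rad of the line; the short tube, label roll, marker and tamper are within 15 mm of where they stood (y of long_tube in the frame of line between -0.01 and 0.01 m and x of long_tube in the frame of line between -0.027 and 0.027 m and z of long_tube in the frame of line between 0.016 and 0.024 m and angle between the x axis of long_tube and the x axis of line, either way round below 0.2 rad and linear speed of long_tube below 0.01 m/s and distance of each of short_tube, label_roll, marker, tamper from where it was at the start of the episode below 0.015 m); the robot touches nothing.
It fails at once if the fingers touch the long tube while reaching down beside it to its lower half, as for a grip, not at its top (contact force between the fingers and long_tube above 0.5 N and z of the grasp point in the frame of line below 0.03 m).
It fails at once if the long tube is lifted more than 12 mm off the mat (z of long_tube in the frame of line above 0.032 m).
It fails at once if the short tube is lifted or moved more than 15 mm (distance of short_tube from where it was at the start of the episode above 0.015 m).
It fails at once if the label roll, marker or tamper is moved more than 15 mm (distance of any of label_roll, marker, tamper from where it was at the start of the episode above 0.015 m).
It also fails if it takes over 50 s, if anything falls off the work surface, if the arm or the gripper's body presses on something with over 40 N, if the wrist force passes 120 N, or if a joint passes its speed limit or range.

### The arm

A 6-joint arm with a two-finger parallel gripper is mounted at the origin on a cart in front of the work surface, level with it; the furniture and walls round the work are solid. World frame = base frame: x ahead of the robot, y to its left, z up, the work surface at z = 0. Lengths are in mm, angles in degrees, forces in N, time in s.
With the tool pointing down it reaches from about 300 to 850 mm from the base axis. Payload 4.2 kg.
Tool frame: the origin (TCP) lies at the very end of the fingers, on their centre line; the grasp point (between the pads) lies 19 mm behind it (env.grip_depth is the distance from the TCP to the grasp point, in mm); z points along the fingers, y is the line along which they close (so a half turn about z gives the same grasp; the last joint's range is limited). The gripper opens to 91 mm and grips with 3 to 60 N. Pads are 32 mm wide; open, the fingers measure 118 mm over their backs; the gripper's body (76 mm by 178 mm) begins 60 mm behind the grasp point.
Start: joints at [64.343, 18.312, 89.639, -0, 72.044, -1.146], TCP at [238.555, 523.197, 213.976] pointing down, gripper open.
Joint ranges: [-177.97, 177.97], [-48.28, 115.42], [12.27, 149.76], [-77.06, 257.06], [2.81, 150.46], [-146.56, 146.56]. Speed limits (degrees/s): [147.25, 147.25, 180, 180, 180, 180].

### API

Orientations are given as [roll, pitch, yaw] about the fixed x, y, z axes, in that order (R = Rz(yaw) Ry(pitch) Rx(roll)).
In Python, from workcell import env, cams gives the robot as it stands.
- The arm moves only by the tool apply_moves, never from a script. Its argument "deltas" is a list of rows, each a list of 5 numbers: the shift along the tool's x, y, z in m, then the turn about the tool's z in rad, then the opening, from -1 (shut) to 1 (fully open), so that 0 is half open. In form: [[tx, ty, tz, roll, gripper], ...]. A call has 1 to 5 rows; each row is the pose to reach, as a shift and turn from the pose commanded when the call began, along the tool's axes at that moment; what a row does not reach only later rows make up. A row lasts 1/10 s, in which the tool goes at most 50 mm and 8.59 degrees, less where a joint would pass 70% of its speed; a pose out of reach is approached as far as the arm can. A call with a gripper value outside its range is refused whole. The fingers move at their own pace and stop on an object; "grip_force" is the grip in N (left out, the last holds). Time passes only in rows, so rows that repeat a pose let the fingers close. It gives the time, the measured TCP pose, the force, the opening and the grip force at its end, in the units of the state.
- env.state(): the state, without advancing time (a new reading comes with each control period).
- cams.grab_frame(name): name is "scene" or "top" or "wrist"; returns the picture (384x512x3 uint8, blue, green, red); there is no depth.
- cams.get_calibration(name): a dict with "mtx" (3x3 intrinsics, pixels), "eye" and "attitude" of the camera in the world; the wrist camera has in their place "tool_from_camera" (4x4, takes a point from camera to tool coordinates, whose origin is the TCP and whose axes are the flange's). Camera axes: x right, y down, z forward; pixel columns grow to the right and rows downward; lengths in mm; the calibration is good to about 2 mm. A picture is of the moment at which its call begins: read the wrist's pose just before it. get_calibration takes no time and is no camera call.
- env.job_done(): hands the job in; it is judged then, once.
The state is a dict: "time_s": time; "qpos": joint angles; "qvel": joint speeds; "effort": joint torques, N m; "ee_pos": TCP position; "ee_rot": TCP orientation; "force": force on the tool from outside, world axes, zero at the start; "torque": the same for the moment, N m; "gripper_width": finger opening in mm; "gripper_force": force on a finger pad.
Only numpy, scipy, OpenCV 4.12 (cv2) and the standard library are available. Lean on these libraries where they do the work, as an engineer would, in place of code of your own. Each camera call takes 0.05 s, during which the arm holds its last target. There are 200 camera calls.

## Working session

There is one attempt and no reset: what is moved stays moved. The work goes in short steps, Python scripts to look and compute and a tool call to move; the robot and the scene stay as the last step left them, time stands still between calls to the robot, and variables do not carry over. Pictures are saved under pics/ and viewed, at most 10 in all, crops included, and the job is handed in when it is done.

Besides the shell and the picture viewer there is one more tool, called in YAML: its name, and indented under it one key for each argument. apply_moves: Moves the arm, as the interface text tells. Its arguments: {"type":"object","properties":{"deltas":{"type":"array"},"grip_force":{"type":"number"}},"required":["deltas"]}

```bash
mkdir -p pics; ls
python3 - <<'E'
from workcell import env,cams
import cv2
for n in("top","scene"):
    cv2.imwrite(f"pics/{n}0.png",cams.grab_frame(n)); c=cams.get_calibration(n); print(n,c)
print(cams.get_calibration("wrist"));print(env.state())
E
```

```text
pics
top {'mtx': array([[373.76391587,   0.        , 245.58074011],
       [  0.        , 373.76391587, 196.25321465],
       [  0.        ,   0.        ,   1.        ]]), 'eye': array([460.43775763, 125.6604908 , 919.62648818]), 'attitude': array([-173.97307623,   -1.02175712,  -91.64297615])}
scene {'mtx': array([[435.48055944,   0.        , 254.66679444],
       [  0.        , 435.48055944, 187.46035301],
       [  0.        ,   0.        ,   1.        ]]), 'eye': array([  57.90832877, -458.63993881,  519.13707804]), 'attitude': array([-121.43019417,    0.93635748,  -42.00401963])}
{'mtx': array([[317.00522996,   0.        , 255.63305733],
       [  0.        , 317.00522996, 194.27145243],
       [  0.        ,   0.        ,   1.        ]]), 'tool_from_camera': array([[ 2.74725087e-04, -9.59866274e-01, -2.80457948e-01,
         7.95138911e+01],
       [ 9.99999469e-01,  5.42270566e-04, -8.76360567e-04,
         4.25531519e-01],
       [ 9.93273043e-04, -2.80457558e-01,  9.59865913e-01,
        -1.68597064e+02],
       [ 0.00000000e+00,  0.00000000e+00,  0.00000000e+00,
         1.00000000e+00]])}
{'time_s': 0.1, 'qpos': array([ 6.43429872e+01,  1.83481123e+01,  8.96991321e+01, -1.52325032e-03,
        7.20417473e+01, -1.14638475e+00]), 'qvel': array([ 0.01659782, -0.03901829, -0.09851824,  0.1481456 ,  0.01878207,
        0.01687569]), 'effort': array([-6.78089364e-04, -4.13331485e+01, -2.32512259e+01,  7.28320959e-02,
        4.22261108e-02, -6.60876776e-05]), 'ee_pos': array([238.36783623, 522.78456904, 213.20491351]), 'ee_rot': array([-1.79910997e+02, -3.32423996e-04,  1.55489842e+02]), 'force': array([ 0.5213242 , -0.4857397 ,  0.43062613]), 'torque': array([ 0.00557148,  0.04602325, -0.02604343]), 'gripper_force': 0.0, 'gripper_width': 91.41861218723487}
```

View pics/top0.png

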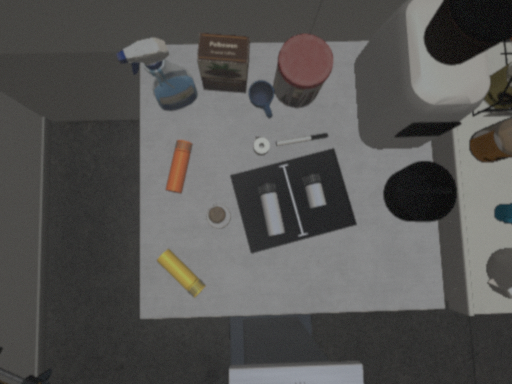

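View pics/scene0.png

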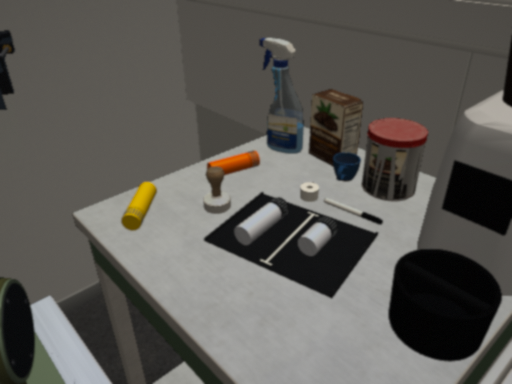

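The top view shows the long tube around px (272,210), left of the line from (284,166) to (302,235). The short tube is at (315,190), and the orange and yellow look-alikes are off the mat.

```bash
cat > h.py <<'E'
import numpy as np,cv2
from scipy.spatial.transform import Rotation as R
from workcell import env,cams
def cal(n):
    c=cams.get_calibration(n)
    if 'eye' in c: return c['mtx'],R.from_euler('xyz',c['attitude'],degrees=True).as_matrix(),c['eye']
    s=env.state();T=c['tool_from_camera'];A=R.from_euler('xyz',s['ee_rot'],degrees=True).as_matrix()
    return c['mtx'],A@T[:3,:3],A@T[:3,3]+s['ee_pos']
def ray(C,px,z):
    K,A,e=C;d=A@np.linalg.solve(K,[px[0],px[1],1]);return e+d*(z-e[2])/d[2]
def proj(C,p):
    K,A,e=C;q=K@(A.T@(np.array(p)-e));return q[:2]/q[2]
E
python3 - <<'E'
from h import *
im=cv2.imread('pics/top0.png');C=cal('top')
g=cv2.cvtColor(im,cv2.COLOR_BGR2GRAY)
# mat region
m=(g<60).astype(np.uint8);poly=np.zeros_like(g);cv2.rectangle(poly,(225,140),(362,258),1,-1)
cs,_=cv2.findContours(m*poly,cv2.RETR_EXTERNAL,2);c=max(cs,key=cv2.contourArea)
r=cv2.minAreaRect(c);b=cv2.boxPoints(r);W=np.array([ray(C,p,4) for p in b]);print(b,W[:,:2].round(),[np.linalg.norm(W[i]-W[i-1]).round() for i in range(4)],W.mean(0))
ins=np.zeros_like(g);cv2.drawContours(ins,[cv2.convexHull(c)],-1,1,-1);ins=cv2.erode(ins,np.ones((7,7)))
w=((g>75)*ins).astype(np.uint8);n,l,s,ce=cv2.connectedComponentsWithStats(w)
for i in range(1,n):
    if s[i,4]<20: continue
    pts=np.argwhere(l==i)[:,::-1].astype(np.float32);r=cv2.minAreaRect(pts)
    P=np.array([ray(C,p,4 if s[i,4]<250 and min(r[1])<12 else 24) for p in cv2.boxPoints(r)]);print(s[i],ce[i],r);print(P.round(1))
x=cv2.resize(im[140:262,225:365],None,fx=5,fy=5,interpolation=cv2.INTER_CUBIC)
x=np.clip(x.astype(float)*2.2,0,255).astype(np.uint8);cv2.imwrite('pics/c1.png',x)
E
```

```text
[[230.86725 175.5021 ]
 [335.1826  147.68466]
 [355.51453 223.92947]
 [251.19919 251.74692]] [[ 609.  142.]
 [ 673. -122.]
 [ 481. -162.]
 [ 421.   97.]] [np.float64(194.0), np.float64(271.0), np.float64(196.0), np.float64(265.0)] [546.06190947 -11.24075863   4.        ]
[279 164  29  72 253] [292.83794466 199.91699605] ((292.76416015625, 199.92453002929688), (72.25164794921875, 9.203156471252441), 74.05460357666016)
[[625.3  25.   24. ]
 [631.    3.1  24. ]
 [461.3 -37.6  24. ]
 [455.9 -16.1  24. ]]
[306 183  20  25 386] [315.32124352 194.82901554] ((315.1764831542969, 194.70587158203125), (23.768489837646484, 16.492422103881836), 75.96376037597656)
[[577.7 -36.1  24. ]
 [586.5 -75.5  24. ]
 [529.9 -86.7  24. ]
 [521.3 -47.5  24. ]]
[261 192  24  44 712] [272.17837079 213.48876404] ((272.1604919433594, 213.38726806640625), (43.15919494628906, 16.635345458984375), 78.11134338378906)
[[559.1  73.1  24. ]
 [566.4  33.4  24. ]
 [464.2  15.9  24. ]
 [457.2  55.1  24. ]]
```

View pics/c1.png

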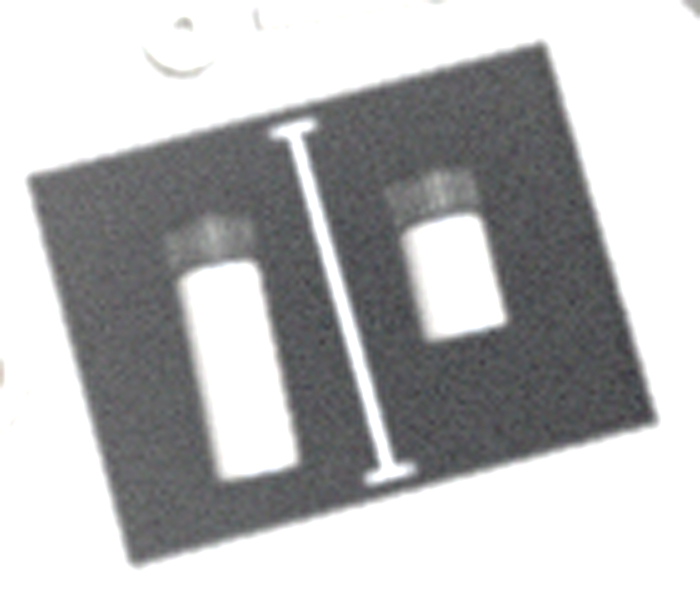

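The enlarged crop shows the mat, the line with its ticks at about crop (293,128) and (390,475), and the long tube with its cap to its left. Next I'll compute the frames and the first move.

```bash
cat >> h.py <<'E'
def linefr(C,ends):
    a,b=[ray(C,p,4) for p in ends];c=(a+b)/2;u=(b-a)/np.linalg.norm(b-a)
    return c,u,np.array([-u[1],u[0],0]),np.linalg.norm(b-a)
L0=((302.9,235.2),(283.3,165.3))  # tick centres, top camera
def totool(d):
    A=R.from_euler('xyz',env.state()['ee_rot'],degrees=True).as_matrix();return A.T@np.array(d)
E
python3 - <<'E'
from h import *
C=cal('top');c,u,v,n=linefr(C,L0);print('line',c,np.degrees(np.arctan2(u[1],u[0])),n)
print('mid2',ray(C,(292.8,199.9),4))
a=np.array([460.7,35.5,24]);d=np.array([102.1,17.6,0]);d/=np.linalg.norm(d);t=a+d*62.5
print('tube',t,np.degrees(np.arctan2(d[1],d[0])),'in line x,y',(t-c)@u,(t-c)@v)
print('capend px predicted',proj(C,a+d*125),'seen 266.6,183')
print('tamper',ray(C,(219,222),0))
s=env.state();print(s['ee_pos'],s['ee_rot'],totool(np.r_[t[:2],120]-s['ee_pos']))
E
```

```text
line [544.38743145 -10.14449327   4.        ] 13.284119330431428 179.1608231622363
mid2 [544.45330749  -9.63313701   4.        ]
tube [522.2916055   46.11716216  24.        ] 9.780527803905665 in line x,y -8.576796308781992 59.833418437727715
capend px predicted [265.97668914 183.64091201] seen 266.6,183
tamper [495.28817385 173.50684191   0.        ]
[238.36783623 522.78456904 213.20491351] [-1.79910997e+02 -3.32423996e-04  1.55489842e+02] [-456.08694276 -315.7815988    93.69291296]
```

apply_moves:
  deltas:
    - [-0.2,-0.137,0.0,0.6,0]
    - [-0.2,-0.137,0.0,0.6,0]
    - [-0.2,-0.137,0.0,0.6,0]
    - [-0.2,-0.137,0.0,0.6,0]
    - [-0.2,-0.137,0.0,0.6,0]

```text
time_s: 0.6
ee_pos: [364.3, 313.3, 213.7]
ee_rot: [-180.0, 0.0, 121.0]
force: [0.7, -0.7, -0.6]
gripper_width: 54.3
gripper_force: 0.0
```

```bash
cat > go.py <<'E'
import sys
from h import *
x,y,z,yaw=map(float,sys.argv[1:]);s=env.state()
d=totool(np.array([x,y,z])-s['ee_pos'])
print(s['time_s'],s['ee_pos'].round(1),s['ee_rot'].round(2),s['force'].round(2),s['gripper_width'],'delta',(d/1000).round(4),'turn',np.radians(s['ee_rot'][2]-yaw).round(4))
E
python3 go.py 520.6 56 120 99.8
```

```text
0.6 [364.3 313.3 213.7] [-1.7997e+02  3.0000e-02  1.2096e+02] [ 0.7  -0.72 -0.6 ] 54.27326782672024 delta [-0.301   0.0018  0.0939] turn 0.3693
```

apply_moves:
  deltas:
    - [-0.24,0.002,0.0,0.37,0]
    - [-0.24,0.002,0.0,0.37,0]
    - [-0.24,0.002,0.0,0.37,0]
    - [-0.24,0.002,0.0,0.37,0]
    - [-0.24,0.002,0.0,0.37,0]

```text
time_s: 1.1
ee_pos: [490.2, 108.6, 213.7]
ee_rot: [-180.0, 0.0, 99.8]
force: [0.5, 1.1, 0.3]
gripper_width: 45.8
gripper_force: 0.0
```

```bash
python3 go.py 520.6 56 70 99.8
```

```text
1.1 [490.2 108.6 213.7] [-1.7999e+02  1.0000e-02  9.9830e+01] [0.51 1.07 0.31] 45.815182457661216 delta [-0.057   0.021   0.1437] turn 0.0006
```

apply_moves:
  deltas:
    - [-0.057,0.021,0.0,0,0]
    - [-0.057,0.021,0.05,0,0]
    - [-0.057,0.021,0.1,0,0]
    - [-0.057,0.021,0.143,0,0]
    - [-0.057,0.021,0.143,0,0]

```text
time_s: 1.6
ee_pos: [514.9, 57.8, 65.6]
ee_rot: [-179.2, -0.1, 99.9]
force: [-0.7, 1.0, -0.7]
gripper_width: 45.5
gripper_force: 0.0
```

```bash
python3 go.py 520.6 56 46 99.8
python3 - <<'E'
from h import *
for n in("top","wrist"):cv2.imwrite(f"pics/{n}1.png",cams.grab_frame(n))
a,b=[cv2.imread(f'pics/{n}1.png') for n in("top","wrist")]
a=cv2.resize(a[140:260,225:365],(400,343))
cv2.imwrite('pics/v2.png',np.hstack([a,cv2.resize(b,(400,300))[:, :].copy() if 0 else cv2.copyMakeBorder(cv2.resize(b,(400,300)),0,43,0,0,0)]))
E
```

```text
1.6 [514.9  57.8  65.6] [-1.7921e+02 -7.0000e-02  9.9880e+01] [-0.75  1.03 -0.68] 45.49459614335164 delta [-0.0028  0.0056  0.0195] turn 0.0014
```

View pics/v2.png

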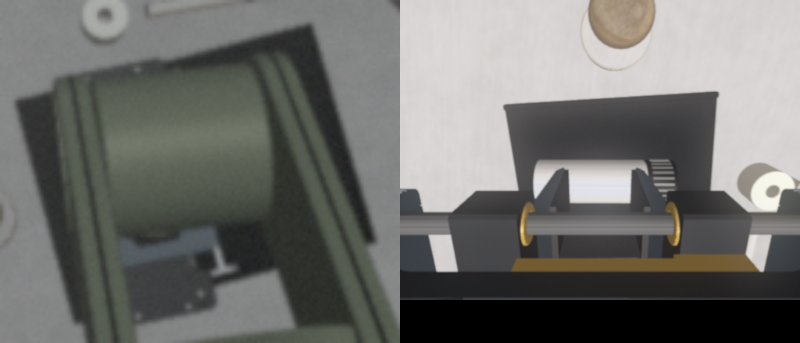

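The crop shows the arm hiding most of the mat from the top camera. The wrist view (right half, x 535–675) shows the fingertips straddling the tube's middle, just on the camera side of its top.

apply_moves:
  deltas:
    - [0,0,0.012,0,0]
    - [0,0,0.02,0,0]
    - [0,0,0.023,0,0]
    - [0,0,0.0245,0,0]
    - [0,0,0.0255,0,0]

```text
time_s: 2.2
ee_pos: [520.2, 58.7, 45.7]
ee_rot: [180.0, -0.0, 99.9]
force: [0.8, -0.7, -0.3]
gripper_width: 45.4
gripper_force: 0.0
```

```bash
python3 go.py 520.6 56 44 99.8
```

```text
2.2 [520.2  58.7  45.7] [179.96  -0.    99.92] [ 0.83 -0.66 -0.26] 45.442694818904975 delta [-0.0027 -0.      0.0017] turn 0.0021
```

Not in contact yet. I'll shift 3 mm forward first, then lower gently.

apply_moves:
  deltas:
    - [-0.003,0,0,0,0]
    - [-0.003,0,0.001,0,0]
    - [-0.003,0,0.0015,0,0]
    - [-0.003,0,0.002,0,0]
    - [-0.003,0,0.002,0,0]

```text
time_s: 2.7
ee_pos: [520.6, 55.6, 44.1]
ee_rot: [180.0, 0.0, 99.9]
force: [-1.0, -0.3, 5.4]
gripper_width: 45.6
gripper_force: 2.6
```

apply_moves:
  deltas:
    - [-0.003,0,0,0,0]
    - [-0.008,0,0,0,0]
    - [-0.013,0,0,0,0]
    - [-0.018,0,0,0,0]
    - [-0.02,0,0,0,0]

```text
time_s: 3.2
ee_pos: [524.1, 35.6, 44.1]
ee_rot: [180.0, 0.0, 99.9]
force: [-1.0, 0.2, 5.5]
gripper_width: 45.5
gripper_force: 2.6
```

```bash
python3 go.py 520.6 56 44 99.8
python3 - <<'E'
from h import *
C=cal('wrist');im=cams.grab_frame('wrist');cv2.imwrite('pics/w3.png',im)
# predicted pixels of mid tube top generator for reference
t=np.array([522.3,46.1,44]);p=np.array([.17,-.985,0])
for k in(0,5,10,20):print(k,proj(C,t+p*k-p*0))
E
```

```text
3.2 [524.1  35.6  44.1] [179.96   0.    99.89] [-0.97  0.18  5.55] 45.53208055885534 delta [0.0207 0.     0.0001] turn 0.0016
0 [255.71907004 227.27668641]
5 [255.70114246 235.34663812]
10 [255.68348794 243.29366792]
20 [255.64897356 258.83002736]
```

View pics/w3.png

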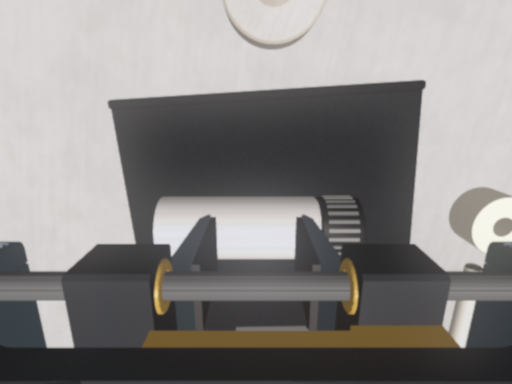

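The wrist view shows the tube still square to the fingers, with its rear edge at row 196 from column 160 to 360. The tangent ray to that edge gives its position.

```bash
cat > tube.py <<'E'
from h import *
from scipy.optimize import brentq
c,u,v,_=linefr(cal('top'),L0)
def meas(C,im,lo=150,hi=320):
    """axis of the tube from its rear silhouette edge in the wrist view"""
    g=cv2.GaussianBlur(cv2.cvtColor(im,6),(3,3),0).astype(int)
    xs=np.arange(lo,hi,4);P=[]
    for x in xs:
        col=g[130:250,x];r=130+np.argmax(col>120);K,A,e=C
        d=A@np.linalg.solve(K,[x,r,1])
        ax=np.array([.985,.172,0]);dp=d-ax*(d@ax);n=np.cross(ax,dp);n/=np.linalg.norm(n)
        if n[2]<0:n=-n
        if n@v<0 and 0:pass
        # axis point at z=24 under the ray: (e-q).n = 20
        w=np.cross([0,0,1.],ax)
        q0=e*[1,1,0]+[0,0,24.]+d*[1,1,0]*((24-e[2])/d[2])
        q=q0+w*(((e-q0)@n-20)/(w@n)) ;P.append(q)
    P=np.array(P);a=np.polyfit((P-c)@u,(P-c)@v,1)
    return P,np.degrees(np.arctan(a[0])),a
if __name__=='__main__':
    C=cal('wrist');im=cams.grab_frame('wrist')
    P,ang,a=meas(C,im,172,316);m=np.median(P,0)
    print('axis mid',m,'line y at x=-10:',np.polyval(a,-10),'angle to line',ang)
    s=env.state();print(s['ee_pos'],s['force'],s['time_s'])
E
python3 tube.py
```

```text
axis mid [508.27642597  76.94688275  24.        ] line y at x=-10: 92.73013829117158 angle to line -3.4667761166739313
[524.15022056  35.64011469  44.14477079] [-1.49457022 -0.04941854  4.77758844] 3.3
```

```bash
sed -i '/if n@v<0 and 0/d; s/if n\[2\]<0:n=-n/if n@v<0:n=-n/' tube.py; python3 tube.py
```

```text
axis mid [515.46376945  35.9515168   24.        ] line y at x=-10: 50.948785424970865 angle to line -3.2518021299693687
[524.10120315  35.73294242  44.13056665] [-1.63600826 -0.57515573  5.03668043] 3.35
```

apply_moves:
  deltas:
    - [-0.004,0,0,0,0]
    - [-0.009,0,0,0,0]
    - [-0.014,0,0,0,0]
    - [-0.019,0,0,0,0]
    - [-0.022,0,0,0,0]

```text
time_s: 3.85
ee_pos: [527.9, 14.0, 44.2]
ee_rot: [180.0, 0.0, 99.9]
force: [-1.5, 0.2, 6.0]
gripper_width: 45.4
gripper_force: 2.5
```

apply_moves:
  deltas:
    - [0,0,0,0,0]
    - [0,0,-0.004,0,0]
    - [0,0,-0.008,0,0]
    - [0.012,0,-0.008,0,0]
    - [0.023,0,-0.008,0,0]

```text
time_s: 4.35
ee_pos: [523.5, 37.8, 51.5]
ee_rot: [180.0, -0.0, 99.9]
force: [-0.6, 0.6, -0.3]
gripper_width: 45.6
gripper_force: 0.0
```

apply_moves:
  deltas:
    - [0,0,0,0,0]
    - [0,0,0.004,0,0]
    - [0,0,0.007,0,0]
    - [0,0,0.0078,0,0]
    - [0,0,0.0082,0,0]

```text
time_s: 4.85
ee_pos: [523.7, 36.6, 44.0]
ee_rot: [-180.0, 0.0, 99.9]
force: [-2.8, -0.5, 11.9]
gripper_width: 45.5
gripper_force: 5.8
```

```bash
python3 tube.py
```

```text
axis mid [516.96351678  26.13474218  24.        ] line y at x=-10: 51.980921673783776 angle to line 10.028088501205051
[523.68987103  36.58766289  44.05266376] [-3.95053687 -0.36774653  9.25964065] 4.9
```

Run:
```python
from h import *
cv2.imwrite('pics/w4.png',cams.grab_frame('wrist'))
```

```text
(no output)
```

View pics/w4.png

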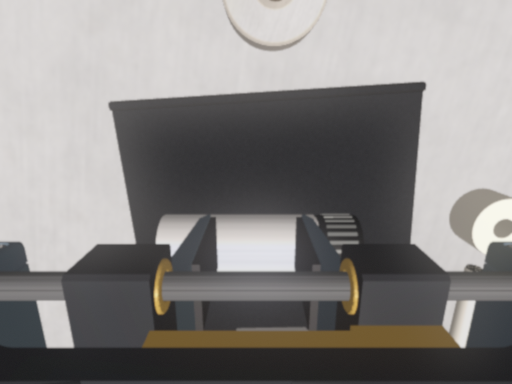

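The rear edge is now at row 214 and still square. The fingers were covering some of the sampled columns, so I'll use 222–290.

```bash
sed -i 's/172,316/222,291/' tube.py; python3 tube.py
```

```text
axis mid [525.70034945  26.28991801  24.        ] line y at x=-10: 39.68684763804058 angle to line -3.387756182472917
[523.713515    36.56027212  44.07402872] [-2.09766533  0.17958295  8.63530724] 5.0
```

apply_moves:
  deltas:
    - [-0.003,0,0,0,0]
    - [-0.008,0,0,0,0]
    - [-0.013,0,0,0,0]
    - [-0.018,0,0,0,0]
    - [-0.022,0,0,0,0]

```text
time_s: 5.5
ee_pos: [527.5, 14.6, 44.1]
ee_rot: [180.0, 0.0, 99.9]
force: [-2.4, -0.1, 9.0]
gripper_width: 45.7
gripper_force: 4.5
```

apply_moves:
  deltas:
    - [-0.004,0,0,0,0]
    - [-0.009,0,0,0,0]
    - [-0.014,0,0,0,0]
    - [-0.018,0,0,0,0]
    - [-0.02,0,0,0,0]

```text
time_s: 6.0
ee_pos: [531.0, -5.1, 44.1]
ee_rot: [180.0, 0.0, 99.9]
force: [-1.9, 1.0, 8.8]
gripper_width: 45.5
gripper_force: 4.5
```

apply_moves:
  deltas:
    - [0,0,0,0,0]
    - [0,0,-0.004,0,0]
    - [0,0,-0.008,0,0]
    - [0.012,0,-0.008,0,0]
    - [0.022,0,-0.008,0,0]

```text
time_s: 6.5
ee_pos: [526.8, 18.0, 51.1]
ee_rot: [-180.0, -0.0, 99.9]
force: [0.1, 0.3, -0.1]
gripper_width: 45.3
gripper_force: 0.0
```

```bash
python3 tube.py; python3 tube.py
```

```text
axis mid [529.15213092   5.97012739  24.        ] line y at x=-10: 19.11730773803994 angle to line -3.4034415020938056
[526.30268864  19.42012424  50.95623794] [-0.70082333  1.11467861  0.27221452] 6.55
axis mid [528.95187283   5.28975149  24.        ] line y at x=-10: 18.48235399309758 angle to line -3.3225838941716797
[526.48901149  18.71086774  50.94523689] [-0.48134394  0.31182446 -0.42953146] 6.6
```

18.7 mm is left to roll, so 37 mm of finger travel.

apply_moves:
  deltas:
    - [-0.002,0,0,0,0]
    - [-0.002,0,0.004,0,0]
    - [-0.002,0,0.006,0,0]
    - [-0.002,0,0.007,0,0]
    - [-0.002,0,0.0075,0,0]

```text
time_s: 7.1
ee_pos: [527.3, 15.0, 44.1]
ee_rot: [-180.0, 0.0, 99.9]
force: [-2.2, -0.8, 8.3]
gripper_width: 45.7
gripper_force: 3.8
```

apply_moves:
  deltas:
    - [0,0,0.0003,0,0]
    - [-0.005,0,0.0003,0,0]
    - [-0.01,0,0.0003,0,0]
    - [-0.015,0,0.0003,0,0]
    - [-0.02,0,0.0003,0,0]

```text
time_s: 7.6
ee_pos: [530.8, -4.9, 44.1]
ee_rot: [-180.0, 0.0, 99.9]
force: [-2.7, -0.2, 7.2]
gripper_width: 45.6
gripper_force: 3.2
```

```bash
python3 tube.py
```

```text
axis mid [530.96927319  -5.04134473  24.        ] line y at x=-10: 7.938458531311244 angle to line -3.378429452079524
[530.84731361  -5.50460924  44.13017187] [-2.45347205 -0.11139394  6.35615322] 7.65
```

apply_moves:
  deltas:
    - [-0.004,0,0,0,0]
    - [-0.009,0,0,0,0]
    - [-0.013,0,0,0,0]
    - [-0.016,0,0,0,0]
    - [-0.016,0,0,0,0]

```text
time_s: 8.15
ee_pos: [533.6, -20.8, 44.1]
ee_rot: [-180.0, 0.0, 99.9]
force: [-2.1, -0.5, 6.8]
gripper_width: 45.5
gripper_force: 3.2
```

apply_moves:
  deltas:
    - [0,0,0,0,0]
    - [0,0,-0.003,0,0]
    - [0,0,-0.02,0,0]
    - [0,0,-0.06,0,0]
    - [0,0,-0.1,0,0]

```text
time_s: 8.65
ee_pos: [533.0, -20.3, 143.8]
ee_rot: [-179.9, -0.0, 99.9]
force: [0.3, -0.5, 0.3]
gripper_width: 45.6
gripper_force: 0.0
```

apply_moves:
  deltas:
    - [0.05,0,-0.05,0,0]
    - [0.1,0,-0.07,0,0]
    - [0.15,0,-0.07,0,0]
    - [0.2,0,-0.07,0,0]
    - [0.24,0,-0.07,0,0]

```text
time_s: 9.15
ee_pos: [494.0, 206.9, 214.0]
ee_rot: [179.9, -0.0, 99.9]
force: [1.5, 0.9, -0.1]
gripper_width: 45.4
gripper_force: 0.0
```

apply_moves:
  deltas:
    - [0.05,-0.02,0,0,0]
    - [0.1,-0.05,0,0,0]
    - [0.14,-0.08,0,0,0]
    - [0.18,-0.11,0,0,0]
    - [0.2,-0.14,0,0,0]

```text
time_s: 9.65
ee_pos: [320.8, 380.1, 213.1]
ee_rot: [180.0, -0.1, 99.9]
force: [-0.3, -0.4, -0.1]
gripper_width: 45.8
gripper_force: 0.0
```

```bash
cat > fin.py <<'E'
from h import *
C=cal('top');im=cams.grab_frame('top');cv2.imwrite('pics/t5.png',im);c,u,v,_=linefr(C,L0)
g=cv2.cvtColor(im,6);ins=np.zeros_like(g);cv2.fillConvexPoly(ins,np.int32([[231,175],[335,148],[355,224],[251,252]]),1);ins=cv2.erode(ins,np.ones((7,7)))
w=cv2.morphologyEx(((g>75)*ins).astype(np.uint8),cv2.MORPH_OPEN,np.ones((7,7)));n,l,s,ce=cv2.connectedComponentsWithStats(w)
for i in range(1,n):
    r=cv2.minAreaRect(np.argwhere(l==i)[:,::-1].astype(np.float32))
    P=np.array([ray(C,p,24) for p in cv2.boxPoints(r)])-c;print(np.c_[P@u,P@v].round(1).tolist())
cv2.imwrite('pics/c5.png',cv2.resize(im[140:262,225:365],None,fx=4,fy=4));print(env.state()['ee_pos'],env.state()['time_s'])
E
python3 fin.py
```

```text
[[29.9, -40.7], [19.3, -80.8], [-34.5, -65.2], [-23.9, -25.4]]
[[29.6, 17.2], [27.8, -23.8], [-75.9, -17.3], [-73.9, 23.2]]
[314.25261615 381.92070162 213.07891762] 9.7
```

View pics/c5.png

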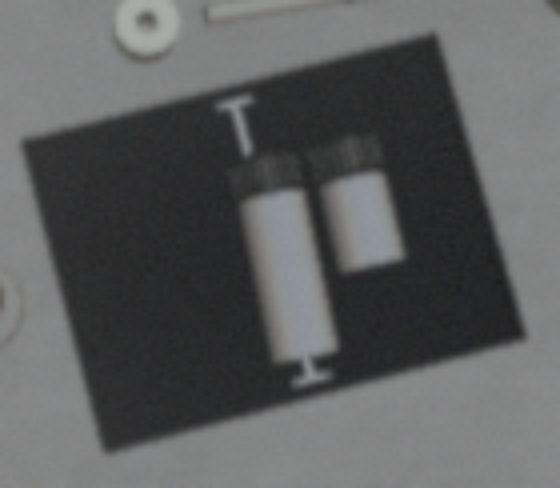

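The picture shows the long tube lying over the line (its body spans crop (272,190) to (305,355)), with both ticks visible. In the line frame its centre is at about x −12 mm, y 0, turned by about 3.5°. The short tube hasn't moved and the arm is clear.

```bash
python3 -c "
from workcell import env
print(env.job_done())"
```

```text
the job is handed in; nothing more can be done
None
```

I rolled the long tube onto the white line and handed the job in; no verdict came back. In the last picture it lies about 0 mm off the line sideways, 12 mm off its middle lengthwise and turned about 3.5°, with both line ends showing, the short tube unmoved and the arm clear; I didn't re-measure the label roll, marker or tamper.

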